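# Dress the display rack with the row of bangles

### The job

Move the four bangles from their single stands on the grey pad to the long wooden rack, one over each post, keeping the row in the same order from left to right (leave out the ring cone that stands among them). Lower each bangle over its post until it lies flat on the wooden plinth, do not let it drop, and leave the ring cone standing where it is.

Things in the scene. Friction and masses are not known exactly. Their poses are not given: they have to be found in the camera images.
- bangle_ribbed: Gold-coloured rigid bangle: the broad ribbed cuff bangle, 30 mm high, outside diameter 66 mm, hole 58 mm, wall 4 mm. Lies flat round the post of its stand at the start. Origin: centre of its underside; z is its axis, up. About 0.075 kg. All four bangles have the same diameter; take it across the outside, from above.
- bangle_barrel: Gold-coloured rigid bangle: the smooth bangle with a gently bulging outside, 21 mm high, outside diameter 66 mm, hole 58 mm, wall 4 mm. Lies flat round the post of its stand at the start. Origin: centre of its underside; z is its axis, up. About 0.055 kg. All four bangles have the same diameter; take it across the outside, from above.
- bangle_beaded: Gold-coloured rigid bangle: the bangle with a row of small beads round it, 15 mm high, outside diameter 66 mm, hole 58 mm, wall 4 mm. Lies flat round the post of its stand at the start. Origin: centre of its underside; z is its axis, up. About 0.042 kg. All four bangles have the same diameter; take it across the outside, from above.
- bangle_slim: Gold-coloured rigid bangle: the plain slim bangle, 10 mm high, outside diameter 66 mm, hole 58 mm, wall 4 mm. Lies flat round the post of its stand at the start. Origin: centre of its underside; z is its axis, up. About 0.028 kg. All four bangles have the same diameter; take it across the outside, from above.
- stand_ribbed: Fixed single stand where bangle_ribbed lies at the start; all four are alike: round dark wooden base 76 mm across, 8 mm high, with a pale post 34 mm high, 40 mm across, tapering to 34. Origin: centre of the base's underside, on the 6 mm grey pad. y points left along the row (seen from the robot). Stands and ring cone fill a row of five places 85 mm apart, in any order.
- stand_barrel: Fixed single stand where bangle_barrel lies at the start; all four are alike: round dark wooden base 76 mm across, 8 mm high, with a pale post 34 mm high, 40 mm across, tapering to 34. Origin: centre of the base's underside, on the 6 mm grey pad. y points left along the row (seen from the robot). Stands and ring cone fill a row of five places 85 mm apart, in any order.
- stand_beaded: Fixed single stand where bangle_beaded lies at the start; all four are alike: round dark wooden base 76 mm across, 8 mm high, with a pale post 34 mm high, 40 mm across, tapering to 34. Origin: centre of the base's underside, on the 6 mm grey pad. y points left along the row (seen from the robot). Stands and ring cone fill a row of five places 85 mm apart, in any order.
- stand_slim: Fixed single stand where bangle_slim lies at the start; all four are alike: round dark wooden base 76 mm across, 8 mm high, with a pale post 34 mm high, 40 mm across, tapering to 34. Origin: centre of the base's underside, on the 6 mm grey pad. y points left along the row (seen from the robot). Stands and ring cone fill a row of five places 85 mm apart, in any order.
- rack: Fixed display rack, nearer or farther than the pad: light wooden plinth 100 mm (x) by 375 mm (y), 18 mm high, with four pale posts at x = 0, y = -135, -45, 45, 135 mm, each 34 mm high, 40 mm across, tapering to 34; empty at the start. Origin: centre of its underside, on the counter; z up, y to the left along the row (seen from the robot). Both rows lie within 0.1 rad of world y.
- ring_cone: Loose dark wooden ring cone carrying a ring, foot 42 mm across, 60 mm high, 0.08 kg, upright in one of the five places of the row on the pad; leave it there. Origin: centre of its underside; z up.
There are look-alikes about, which are no part of the job. What is shaped like the bangle_beaded but green or pink is not meant. What is shaped like the bangle_ribbed but green is not meant.

How it is judged:
By the outcome, as a careful person would: the job done as asked, in the order asked, and still so for the second after the job is handed in, with the robot touching nothing.
It also fails if it takes over 93 s, if anything falls off the work surface, if the arm or the gripper's body presses on something with over 40 N, if the wrist force passes 120 N, or if a joint passes its speed limit or range.

### The arm

A 6-joint arm with a two-finger parallel gripper is mounted at the origin on the work surface. World frame = base frame: x ahead of the robot, y to its left, z up, the work surface at z = 0. Lengths are in m, angles in rad, forces in N, time in s.
With the tool pointing down it reaches from about 0.425 to 0.925 m from the base axis. Payload 12.5 kg.
Tool frame: the origin (TCP) lies midway between the tips of the shut fingers; the grasp point (between the pads) lies arm.tcp_to_grasp behind it (arm.tcp_to_grasp is the distance from the TCP to the grasp point, in m); z points along the fingers, y is the line along which they close (so a half turn about z gives the same grasp; the last joint's range is limited). The gripper opens to 85 mm and grips with 20 to 120 N. Pads are 22 mm wide; open, the fingers measure 114 mm over their backs; the gripper's body (76 mm by 85 mm) begins 54 mm behind the grasp point. The pads swing forward as they close: fully open they stand 13 mm farther back than shut.
Start: joints at [1.12, 0.491, 1.559, -0, 1.092, -0.106], TCP at [0.211, 0.588, 0.231] pointing down, gripper open.
Joint ranges: [-3.1, 3.1], [-0.84, 2.19], [0.05, 2.79], [-1.13, 4.28], [0.06, 2.93], [-2.69, 2.69]. Speed limits (rad/s): [2.22, 2.22, 2.79, 3.14, 3.14, 3.14].

### API

Orientations are given as a unit quaternion [x, y, z, w].
In Python, from workcell import arm gives the robot as it stands.
- The arm moves only by the tool jog_arm, never from a script. Its argument "targets" is text: rows parted by semicolons, each of 7 numbers parted by spaces: the shift along the tool's x, y, z in m, then the turn, a rotation vector about the tool's x, y, z in degrees, then the closure, from -1 (fully open) to 1 (shut). In form: tx ty tz wx wy wz claw; .... A call has 1 to 10 rows; each row is the pose to reach, as a shift and turn from the pose commanded when the call began, along the tool's axes at that moment; what a row does not reach only later rows make up. A row lasts 1/12 s, in which the tool goes at most 41.7 mm and 7.16 degrees, less where a joint would pass 70% of its speed; a pose out of reach is approached as far as the arm can. A call with a gripper value outside its range is refused whole. The fingers move at their own pace and stop on an object; "squeeze" is the grip in N (left out, the last holds). Time passes only in rows, so rows that repeat a pose let the fingers close. It gives the time, the measured TCP pose, the force, the opening and the grip force at its end, in the units of the state.
- arm.state(): the state, without advancing time (a new reading comes with each control period).
- arm.capture(name): name is "side" or "top" or "wrist"; returns a dict with "image" (400x640x3 uint8, red, green, blue), "camera_matrix" (3x3 intrinsics, pixels), "extrinsics" (4x4, takes a point from camera to world coordinates); the wrist camera has in their place "tool_from_camera" (4x4, takes a point from camera to tool coordinates, whose origin is the TCP and whose axes are the flange's). Camera axes: x right, y up, looking along -z (the intrinsics and any distortion apply to the point x, -y, -z); pixel columns grow to the right and rows downward; lengths in m; the calibration is good to about 2 mm. A picture is of the moment at which its call begins: read the wrist's pose just before it. There is no depth.
- arm.sign_off(): hands the job in; it is judged then, once.
Trained networks look in the newest picture that a camera, given by its name, has taken for a name from the list of things; names that differ only in an ending like _2 or _b are one class to them, and where a whole thing is asked for, a point or a joint stands for the part that bears it (a point fixed in the world has none). Each returns a list of dicts, best first, with "p" (0 to 1); they miss things now and then, are a little off and sometimes report something else, mostly with a low value. They report only what shows in the picture. A call takes as long as a camera call. They do not tell look-alikes from the thing itself.
- arm.silhouettes(camera, label): "region" (400x640 bool, what is visible of it) and "rect" ([left, top, right, bottom] in pixels, round what is visible of it).
The state is a dict: "clock": time; "joint_positions": joint angles; "qd": joint speeds; "joint_torque": joint torques, N m; "tool_pos": TCP position; "ee_rot": TCP orientation; "ft_force": force on the tool from outside, world axes, zero at the start; "ft_torque": the same for the moment, N m; "gripper_width": finger opening in m; "finger_force": force on a finger pad.
Only numpy, scipy, OpenCV 4.12 (cv2) and the standard library are available. Lean on these libraries where they do the work, as an engineer would, in place of code of your own. Each camera call takes 0.05 s, during which the arm holds its last target. There are 200 camera calls.

## Working session

There is one attempt and no reset: what is moved stays moved. The work goes in short steps, Python scripts to look and compute and a tool call to move; the robot and the scene stay as the last step left them, time stands still between calls to the robot, and variables do not carry over. Pictures are saved under pics/ and viewed, at most 14 in all, crops included, and the job is handed in when it is done.

Besides the shell and the picture viewer there is one more tool, called after "Call:" by a JSON object that holds its "op" and its "data", one argument or row to a line. jog_arm: Moves the arm, as the interface text tells. Its arguments: {"type":"object","properties":{"targets":{"type":"string"},"squeeze":{"type":"number"}},"required":["targets"]}

```bash
mkdir -p pics; python3 - <<'E'
from workcell import arm
import cv2
s=arm.state(); print({k:s[k] for k in('clock','tool_pos','ee_rot','gripper_width')},arm.tcp_to_grasp)
for n in('top','side'):
    c=arm.capture(n); cv2.imwrite(f'pics/{n}0.png',c['image'][:,:,::-1]); print(c['camera_matrix'],c['extrinsics'],[k for k in c])
    for l in('bangle_ribbed','bangle_barrel','bangle_beaded','bangle_slim','ring_cone','rack','stand_slim'):
        print(n,l,[(round(d['p'],2),[int(v) for v in d['rect']]) for d in arm.silhouettes(n,l)])
E
```

```text
{'clock': 0.0, 'tool_pos': array([0.21111441, 0.58801007, 0.23069037]), 'ee_rot': array([ 1.71551574e-01,  9.85174960e-01, -5.71353408e-04, -1.70781439e-04]), 'gripper_width': 0.08547796810331341} 0.0187
[[400.57373959   0.         318.85004819]
 [  0.         400.57373959 204.54577403]
 [  0.           0.           1.        ]] [[ 0.00262803  0.98319044 -0.18256413  0.4912113 ]
 [-0.99934584 -0.00400278 -0.03594249 -0.03093509]
 [-0.03606907  0.18253916  0.98253676  0.75220773]
 [ 0.          0.          0.          1.        ]] ['image', 'camera_matrix', 'extrinsics']
top bangle_ribbed [(0.75, [222, 179, 261, 217]), (0.57, [152, 156, 192, 191]), (0.56, [413, 181, 436, 205]), (0.37, [359, 172, 397, 212])]
top bangle_barrel [(0.67, [317, 173, 351, 207]), (0.63, [237, 180, 262, 210])]
top bangle_beaded [(0.94, [383, 107, 417, 138]), (0.78, [464, 248, 500, 284]), (0.77, [363, 170, 399, 209])]
top bangle_slim [(0.86, [270, 179, 309, 211])]
top ring_cone [(0.79, [415, 178, 436, 203]), (0.36, [314, 175, 356, 211])]
top rack [(0.6, [228, 253, 442, 332])]
top stand_slim [(0.82, [267, 178, 311, 214])]
[[430.25614541   0.         325.74588743]
 [  0.         430.25614541 203.93247557]
 [  0.           0.           1.        ]] [[ 0.80199301  0.33108621 -0.49718118  0.19708769]
 [-0.59720487  0.46169469 -0.65588441 -0.55139309]
 [ 0.01239162  0.82293374  0.56800221  0.51284819]
 [ 0.          0.          0.          1.        ]] ['image', 'camera_matrix', 'extrinsics']
side bangle_ribbed [(0.98, [277, 163, 314, 189]), (0.6, [267, 138, 292, 161])]
side bangle_barrel [(0.74, [330, 199, 368, 223])]
side bangle_beaded [(0.82, [363, 220, 400, 246]), (0.64, [373, 319, 416, 365])]
side bangle_slim [(0.49, [308, 187, 341, 203])]
side ring_cone [(0.64, [403, 236, 427, 271])]
side rack []
side stand_slim [(0.81, [305, 176, 337, 208]), (0.16, [331, 194, 369, 227])]
```

View pics/top0.png

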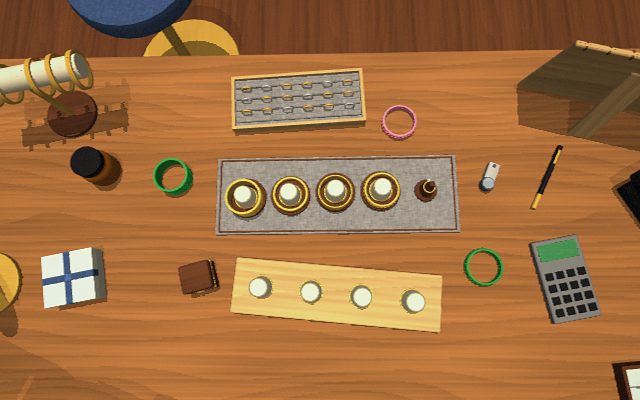

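View pics/side0.png

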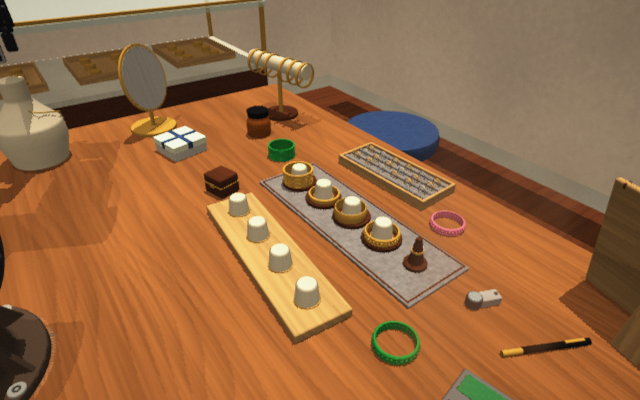

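The top view shows, from left to right, ribbed (245,197), slim (290,195), barrel (336,191), beaded (381,189) and the cone (426,188). The rack is nearer, with its posts at (260,287), (311,292), (361,296) and (413,301). The green and pink rings are look-alikes.

```bash
cat > h.py <<'E'
import numpy as np, cv2
from workcell import arm
from scipy.spatial.transform import Rotation as R
from scipy.optimize import least_squares
t=np.linspace(0,2*np.pi,48,endpoint=False)
def proj(P,K,E):
    q=(np.asarray(P)-E[:3,3])@E[:3,:3]; q=q*[1,-1,-1]; p=q@K.T; return p[:,:2]/p[:,2:]
def circ(x,y,r,z): return np.c_[x+r*np.cos(t),y+r*np.sin(t),np.full(48,z)]
def hullc(P,K,E):
    h=cv2.convexHull(proj(P,K,E).astype(np.float32)); m=cv2.moments(h); return np.array([m['m10'],m['m01']])/m['m00']
def blobs(mask,amin):
    n,l,s,c=cv2.connectedComponentsWithStats(mask.astype(np.uint8)); return [(c[i],s[i]) for i in range(1,n) if s[i][4]>amin]
def wristcam():
    s=arm.state(); c=arm.capture('wrist'); T=np.eye(4); T[:3,:3]=R.from_quat(s['ee_rot']).as_matrix(); T[:3,3]=s['tool_pos']
    return c['image'],c['camera_matrix'],T@c['tool_from_camera']
def shift(target):   # world target of TCP -> tool-axis shift
    s=arm.state(); return R.from_quat(s['ee_rot']).inv().apply(np.asarray(target)-s['tool_pos'])
E
python3 - <<'E'
from h import *
obs={}
px={'top':([(243,194),(289,191),(335,188),(381,187)],[(260,287),(311,292),(361,296),(413,301)]),
 'side':([(298,172),(323,187),(352,206),(382,230)],[(238,204),(257,229),(280,258),(306,292)])}
D={}
for n in px:
    c=arm.capture(n); hsv=cv2.cvtColor(c['image'],cv2.COLOR_RGB2HSV)
    b=blobs((hsv[...,1]<75)&(hsv[...,2]>150),40)
    D[n]=[[min(b,key=lambda q:np.hypot(*(q[0]-p))) for p in g] for g in px[n]]
    for g in D[n]: print(n,[(q[0].round(1),q[1][2:].tolist()) for q in g])
    obs[n]=(c['camera_matrix'],c['extrinsics'])
def row(p,off,zlo,zhi,rlo,names,g):
    r=[]
    for n in names:
        for o,d in zip(off,D[n][g]):
            x,y=p[0]-o*np.sin(p[2]),p[1]+o*np.cos(p[2])
            r+=list(hullc(np.r_[circ(x,y,rlo,zlo),circ(x,y,.017,zhi)],*obs[n])-d[0])
    return np.array(r)
for names in (['top'],['side'],['top','side']):
  for g,off,z in((0,[.1275,.0425,-.0425,-.1275],(.03,.048,.0186)),(1,[.135,.045,-.045,-.135],(.018,.052,.02))):
    f=least_squares(lambda p:row(p,off,*z,names,g),[.5,0,0],x_scale=.1)
    print(names,g,f.x.round(4),abs(f.fun).max().round(2))
    print([(round(f.x[0]-o*np.sin(f.x[2]),4),round(f.x[1]+o*np.cos(f.x[2]),4)) for o in off])
E
```

```text
top [(array([242.1, 193.7]), [17, 17, 232]), (array([288.1, 191.2]), [17, 17, 232]), (array([335. , 187.8]), [17, 17, 235]), (array([382.2, 186.2]), [18, 17, 235])]
top [(array([258. , 286.9]), [19, 19, 264]), (array([309.6, 291.8]), [18, 19, 270]), (array([361.9, 296.6]), [19, 20, 278]), (array([415.1, 301.5]), [19, 20, 289])]
side [(array([298.8, 166.4]), [13, 8, 77]), (array([298.8, 166.4]), [13, 8, 77]), (array([373.3, 240.9]), [195, 135, 5374]), (array([373.3, 240.9]), [195, 135, 5374])]
side [(array([237. , 196.7]), [15, 9, 103]), (array([256.4, 220.7]), [16, 10, 132]), (array([279.2, 249.3]), [18, 12, 172]), (array([306.4, 283. ]), [20, 15, 224])]
['top'] 0 [0.652  0.0084 0.0521] 0.78
[(np.float64(0.6454), np.float64(0.1357)), (np.float64(0.6498), np.float64(0.0508)), (np.float64(0.6542), np.float64(-0.0341)), (np.float64(0.6587), np.float64(-0.1189))]
['top'] 1 [ 0.4646 -0.035  -0.0859] 2.35
[(np.float64(0.4762), np.float64(0.0995)), (np.float64(0.4684), np.float64(0.0099)), (np.float64(0.4607), np.float64(-0.0798)), (np.float64(0.453), np.float64(-0.1695))]
['side'] 0 [ 0.6334 -0.0115 -0.1247] 27.25
[(np.float64(0.6493), np.float64(0.115)), (np.float64(0.6387), np.float64(0.0307)), (np.float64(0.6281), np.float64(-0.0537)), (np.float64(0.6176), np.float64(-0.138))]
['side'] 1 [ 0.4756 -0.0142 -0.0806] 1.6
[(np.float64(0.4865), np.float64(0.1204)), (np.float64(0.4793), np.float64(0.0307)), (np.float64(0.472), np.float64(-0.059)), (np.float64(0.4648), np.float64(-0.1487))]
['top', 'side'] 0 [0.6463 0.0037 0.0462] 34.51
[(np.float64(0.6404), np.float64(0.131)), (np.float64(0.6444), np.float64(0.0461)), (np.float64(0.6483), np.float64(-0.0388)), (np.float64(0.6522), np.float64(-0.1237))]
['top', 'side'] 1 [ 0.468  -0.0286 -0.0752] 6.3
[(np.float64(0.4781), np.float64(0.106)), (np.float64(0.4713), np.float64(0.0163)), (np.float64(0.4646), np.float64(-0.0734)), (np.float64(0.4578), np.float64(-0.1632))]
```

```bash
python3 - <<'E'
from h import *
D={'top':[[(242.1,193.7),(288.1,191.2),(335,187.8),(382.2,186.2)],[(258,286.9),(309.6,291.8),(361.9,296.6),(415.1,301.5)]],
'side':[[(298.8,166.4)],[(237,196.7),(256.4,220.7),(279.2,249.3),(306.4,283)]]}
C={n:arm.capture(n) for n in D}
def row(p,off,zs,names,g):
    r=[]
    for n in names:
        for o,d in zip(off,D[n][g]):
            x,y=p[0]-o*np.sin(p[2]),p[1]+o*np.cos(p[2])
            r+=list(hullc(np.r_[circ(x,y,.017,zs),circ(x,y,.0175 if n=='top' else .017,zs-.005)] if n=='top' else circ(x,y,.017,zs),C[n]['camera_matrix'],C[n]['extrinsics'])-d)
    return np.array(r)
for names in (['top'],['side'],['top','side']):
  for g,off,z in((0,[.1275,.0425,-.0425,-.1275],.048),(1,[.135,.045,-.045,-.135],.052)):
    if names==['side'] and g==0: continue
    f=least_squares(lambda p:row(p,off,z,names,g),[.5,0,0],x_scale=.1)
    print(names,g,f.x.round(4),f.fun.round(1))
    print([(round(f.x[0]-o*np.sin(f.x[2]),4),round(f.x[1]+o*np.cos(f.x[2]),4)) for o in off])
print(shift([.6454,.1357,.2]),shift([.652,.0084,.25]),R.from_quat(arm.state()['ee_rot']).as_matrix().round(3))
E
```

```text
['top'] 0 [0.6501 0.0081 0.0493] [-0.3 -0.2  0.2 -0.2  0.1  0.7  0.  -0.3]
[(np.float64(0.6438), np.float64(0.1354)), (np.float64(0.648), np.float64(0.0505)), (np.float64(0.6522), np.float64(-0.0344)), (np.float64(0.6564), np.float64(-0.1193))]
['top'] 1 [ 0.4657 -0.0345 -0.0867] [-0.   0.1  0.1 -0.1  0.  -0.  -0.   0.1]
[(np.float64(0.4773), np.float64(0.1)), (np.float64(0.4696), np.float64(0.0103)), (np.float64(0.4618), np.float64(-0.0793)), (np.float64(0.454), np.float64(-0.169))]
['side'] 1 [ 0.4651 -0.0341 -0.0855] [-0.  -0.1 -0.   0.  -0.  -0.1  0.1  0.1]
[(np.float64(0.4766), np.float64(0.1004)), (np.float64(0.4689), np.float64(0.0107)), (np.float64(0.4612), np.float64(-0.0789)), (np.float64(0.4535), np.float64(-0.1686))]
['top', 'side'] 0 [0.65   0.008  0.0513] [-0.3 -0.   0.2 -0.1  0.1  0.7  0.  -0.3  0.3 -0.2]
[(np.float64(0.6435), np.float64(0.1354)), (np.float64(0.6478), np.float64(0.0505)), (np.float64(0.6522), np.float64(-0.0344)), (np.float64(0.6565), np.float64(-0.1193))]
['top', 'side'] 1 [ 0.4654 -0.0343 -0.0865] [-0.2  0.2 -0.1  0.1 -0.1  0.1 -0.2  0.2  0.2 -0.1  0.2  0.   0.2 -0.1
  0.3  0.2]
[(np.float64(0.477), np.float64(0.1002)), (np.float64(0.4693), np.float64(0.0105)), (np.float64(0.4615), np.float64(-0.0791)), (np.float64(0.4537), np.float64(-0.1688))]
[-0.56156696 -0.27913249  0.03130031] [-0.61081291 -0.39670286 -0.01870863] [[-0.941  0.338  0.   ]
 [ 0.338  0.941  0.   ]
 [-0.     0.    -1.   ]]
```

Both cameras agree on the rack and stand positions to about 1 mm. Next I go above the ribbed bangle with the closing axis set along world x.

Call:
{"op": "jog_arm", "data": {
  "targets": "-0.562 -0.279 0 0 0 70.25 -1;-0.562 -0.279 0 0 0 70.25 -1;-0.562 -0.279 0 0 0 70.25 -1;-0.562 -0.279 0 0 0 70.25 -1;-0.562 -0.279 0 0 0 70.25 -1;-0.562 -0.279 0 0 0 70.25 -1;-0.562 -0.279 0 0 0 70.25 -1;-0.562 -0.279 0 0 0 70.25 -1;-0.562 -0.279 0 0 0 70.25 -1;-0.562 -0.279 0 0 0 70.25 -1",
  "squeeze": 25
}}

```text
clock: 1.83
tool_pos: [0.501, 0.286, 0.2315]
ee_rot: [0.709, 0.705, 0.0, 0.0]
ft_force: [0.1, -0.1, 0.5]
gripper_width: 0.0855
finger_force: 0.0
```

Call:
{"op": "jog_arm", "data": {
  "targets": "-0.151 0.142 0.01 0 0 0 -1;-0.151 0.142 0.01 0 0 0 -1;-0.151 0.142 0.01 0 0 0 -1;-0.151 0.142 0.01 0 0 0 -1;-0.151 0.142 0.01 0 0 0 -1;-0.151 0.142 0.01 0 0 0 -1;-0.151 0.142 0.01 0 0 0 -1"
}}

```text
clock: 2.42
tool_pos: [0.6427, 0.1348, 0.2205]
ee_rot: [0.708, 0.706, -0.0, -0.0]
ft_force: [-1.0, -0.2, -0.8]
gripper_width: 0.0853
finger_force: 0.0
```

```bash
python3 - <<'E'
from h import *
im,K,E=wristcam(); cv2.imwrite('pics/w1.png',im[:,:,::-1]); s=arm.state(); print(s['tool_pos'],s['ee_rot'],E.round(3))
print('stand tops',proj([(.6435,.1354,.048),(.6478,.0505,.048)],K,E).round(0))
print('ribbed top ring bounds',proj([(.6435+a,.1354+b,.044) for a,b in((.033,0),(-.033,0),(0,.033),(0,-.033))],K,E).round(0))
E
```

```text
[0.64187098 0.13607771 0.22081523] [ 7.07677197e-01  7.06535770e-01 -2.45602108e-04 -3.61668083e-04] [[ 1.     0.004 -0.     0.644]
 [-0.003  0.953  0.304  0.213]
 [ 0.001 -0.304  0.953  0.363]
 [ 0.     0.     0.     1.   ]]
stand tops [[316. 180.]
 [320. 253.]]
ribbed top ring bounds [[348. 178.]
 [285. 179.]
 [316. 147.]
 [316. 208.]]
```

View pics/w1.png

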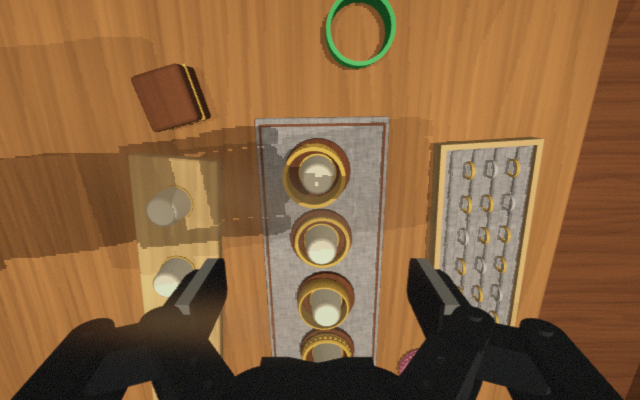

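The wrist view looks along -y: ribbed ring at about (316,176), slim at (321,241). I'll measure these with masks.

```bash
cat >> h.py <<'E'
def fitpts(obs,model,K,E,x0):
    return least_squares(lambda p:model(p,K,E)-obs,x0,x_scale=.1).x
E
python3 - <<'E'
from h import *
im,K,E=wristcam(); hsv=cv2.cvtColor(im,cv2.COLOR_RGB2HSV); print(arm.state()['tool_pos'])
m=(hsv[...,1]<90)&(hsv[...,2]>185); m[:,:230]=0; m[:,400:]=0
for c,s in blobs(m,100): print('white',c.round(1),s)
for l in('bangle_ribbed','bangle_slim','bangle_barrel','bangle_beaded','stand_slim'):
    for d in arm.silhouettes('wrist',l):
        print(l,round(d['p'],2),d['rect'])
for x,y,h,in((.6435,.1354,.03),(.6478,.0505,.01),(.6522,-.0344,.021)):
    p=proj(np.r_[circ(x,y,.033,.014),circ(x,y,.033,.014+h)],K,E); q=proj(circ(x,y,.017,.048),K,E)
    print('pred ring',p.min(0).round(),p.max(0).round(),'top',q.min(0).round(),q.max(0).round())
cv2.imwrite('pics/w1c.png',cv2.resize(im[120:340,240:400,::-1],None,fx=2.7,fy=2.7,interpolation=cv2.INTER_NEAREST))
E
```

```text
[0.64143781 0.13698179 0.22115304]
white [320.2 171.2] [308 166  24  12 159]
white [322.1 252.5] [309 241  27  24 484]
white [326.9 315.9] [315 306  25  21 405]
bangle_ribbed 0.77 [282.7, 142.6, 345.1, 209.8]
bangle_ribbed 0.67 [327.0, 0.0, 396.3, 68.5]
bangle_slim 0.89 [294.4, 217.4, 351.1, 269.7]
bangle_barrel 0.66 [297.4, 280.2, 351.7, 330.7]
bangle_beaded 0.89 [303.6, 334.6, 349.6, 360.3]
bangle_beaded 0.43 [399.7, 350.7, 416.9, 372.6]
bangle_beaded 0.31 [290.4, 208.8, 353.3, 266.7]
stand_slim 0.56 [290.6, 209.3, 354.9, 266.3]
pred ring [286. 144.] [348. 209.] top [301. 164.] [333. 196.]
pred ring [293. 216.] [348. 269.] top [306. 241.] [336. 268.]
pred ring [298. 279.] [351. 333.] top [310. 306.] [339. 330.]
```

View pics/w1c.png

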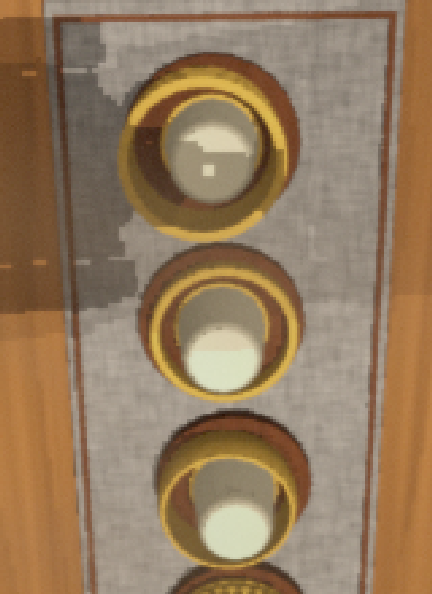

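Predictions match within 1–3 px. The ribbed ring sits at x≈0.641 and the slim at x≈0.649. I'll descend on the ribbed bangle.

Call:
{"op": "jog_arm", "data": {
  "targets": "-0.0015 0 0.04 0 0 0 -1;-0.0015 0 0.08 0 0 0 -1;-0.0015 0 0.12 0 0 0 -1;-0.0015 0 0.155 0 0 0 -1;-0.0015 0 0.175 0 0 0 -1;-0.0015 0 0.187 0 0 0 -1;-0.0015 0 0.197 0 0 0 -1;-0.0015 0 0.205 0 0 0 -1;-0.0015 0 0.207 0 0 0 -1;-0.0015 0 0.207 0 0 0 -1",
  "squeeze": 30
}}

```text
clock: 3.6
tool_pos: [0.6422, 0.1354, 0.0148]
ee_rot: [0.707, 0.707, 0.0, 0.0]
ft_force: [0.2, -0.4, 0.9]
gripper_width: 0.0853
finger_force: 0.0
```

Call:
{"op": "jog_arm", "data": {
  "targets": "0 0 0 0 0 0 0;0 0 0 0 0 0 0.4;0 0 0 0 0 0 1;0 0 0 0 0 0 1;0 0 0 0 0 0 1;0 0 0 0 0 0 1"
}}

```text
clock: 4.1
tool_pos: [0.6424, 0.1353, 0.0157]
ee_rot: [0.707, 0.707, 0.001, 0.001]
ft_force: [-1.1, 0.7, 7.4]
gripper_width: 0.0658
finger_force: 33.2
```

Call:
{"op": "jog_arm", "data": {
  "targets": "0 0 -0.01 0 0 0 1;0 0 -0.03 0 0 0 1;0 0 -0.055 0 0 0 1;0 0 -0.075 0 0 0 1;0 -0.03 -0.085 0 0 0 1;-0.015 -0.07 -0.085 0 0 0 1;-0.025 -0.11 -0.085 0 0 0 1;-0.035 -0.145 -0.085 0 0 0 1;-0.035 -0.165 -0.085 0 0 0 1;-0.035 -0.165 -0.085 0 0 0 1"
}}

```text
clock: 4.93
tool_pos: [0.4729, 0.0999, 0.1003]
ee_rot: [0.707, 0.707, -0.001, -0.001]
ft_force: [1.2, -0.1, -0.5]
gripper_width: 0.0657
finger_force: 34.0
```

```bash
python3 - <<'E'
from h import *
im,K,E=wristcam(); cv2.imwrite('pics/w2.png',im[:,:,::-1]); s=arm.state();p=s['tool_pos']; print(p,s['ft_force'],s['gripper_width'])
z=p[2]-.002
q=proj(np.r_[circ(p[0],p[1],.033,z),circ(p[0],p[1],.033,z+.03)],K,E); print('pred ring',q.min(0),q.max(0))
for d in arm.silhouettes('wrist','bangle_ribbed'): print(d['p'],d['rect'])
print('shift',shift([.477,.1002,.0195]))
E
```

```text
[0.47564362 0.10010154 0.10050329] [ 0.75184955 -0.32311602 -0.77511416] 0.06588543058031683
pred ring [242.77140614 198.69856605] [398.92772949 356.71860398]
0.81 [236.9, 198.9, 395.5, 354.4]
shift [-7.51687504e-05 -4.42231091e-04  8.09303966e-02]
```

View pics/w2.png

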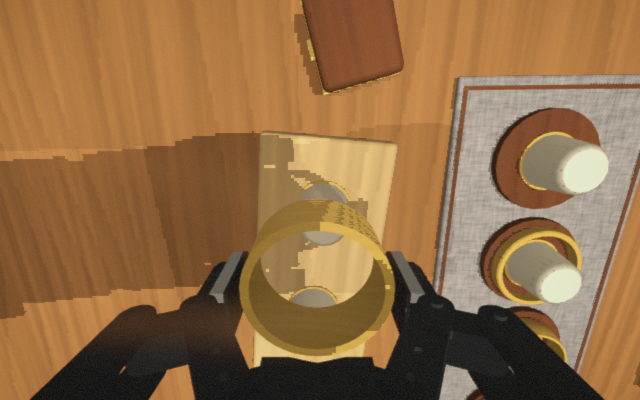

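The ring is held level and centred. Lowering it over the leftmost post.

Call:
{"op": "jog_arm", "data": {
  "targets": "0 0 0.025 0 0 0 1;0 0 0.045 0 0 0 1;0 0 0.06 0 0 0 1;0 0 0.07 0 0 0 1;0 0 0.076 0 0 0 1;0 0 0.079 0 0 0 1;0 0 0.0805 0 0 0 1;0 0 0.0805 0 0 0 1"
}}

```text
clock: 5.7
tool_pos: [0.4774, 0.1003, 0.0197]
ee_rot: [0.707, 0.707, 0.0, 0.0]
ft_force: [-1.2, -0.3, 2.3]
gripper_width: 0.0657
finger_force: 34.3
```

Call:
{"op": "jog_arm", "data": {
  "targets": "0 0 0.0005 0 0 0 1;0 0 0.001 0 0 0 1;0 0 0.001 0 0 0 1"
}}

```text
clock: 5.95
tool_pos: [0.4774, 0.1003, 0.0196]
ee_rot: [0.707, 0.707, 0.001, 0.001]
ft_force: [-5.1, -0.8, 20.1]
gripper_width: 0.0656
finger_force: 35.9
```

In contact. I'll ease off, release and rise.

Call:
{"op": "jog_arm", "data": {
  "targets": "0 0 -0.0008 0 0 0 1;0 0 -0.0008 0 0 0 0;0 0 -0.0008 0 0 0 -1;0 0 -0.0008 0 0 0 -1;0 0 -0.0008 0 0 0 -1;0 0 -0.0008 0 0 0 -1"
}}

```text
clock: 6.45
tool_pos: [0.4769, 0.1002, 0.0185]
ee_rot: [0.707, 0.707, 0.0, -0.0]
ft_force: [-0.2, -0.9, -1.1]
gripper_width: 0.0851
finger_force: 0.0
```

Call:
{"op": "jog_arm", "data": {
  "targets": "0 0 -0.015 0 0 0 -1;0 0 -0.035 0 0 0 -1;0 0 -0.06 0 0 0 -1;0 0.03 -0.08 0 0 0 -1;-0.02 0.07 -0.085 0 0 0 -1;-0.035 0.11 -0.085 0 0 0 -1;-0.045 0.14 -0.085 0 0 0 -1;-0.05 0.171 -0.085 0 0 0 -1;-0.05 0.171 -0.085 0 0 0 -1"
}}

```text
clock: 7.2
tool_pos: [0.6525, 0.0485, 0.1033]
ee_rot: [0.708, 0.706, 0.001, 0.001]
ft_force: [-0.4, -0.2, -1.2]
gripper_width: 0.085
finger_force: 0.0
```

```bash
python3 - <<'E'
from h import *
im,K,E=wristcam(); s=arm.state();p=s['tool_pos']; print(p,s['ft_force'],s['gripper_width'])
c=arm.capture('top'); cv2.imwrite('pics/t1.png',cv2.resize(c['image'][130:350,140:460,::-1],None,fx=2.4,fy=2.4))
cs=arm.capture('side'); cv2.imwrite('pics/s1.png',cv2.resize(cs['image'][150:350,180:460,::-1],None,fx=2.7,fy=2.7))
for l,x,y,h in(('bangle_slim',.6485,.0505,.01),('bangle_barrel',.652,-.0344,.021)):
    q=proj(np.r_[circ(x,y,.033,.014),circ(x,y,.033,.014+h)],K,E); print('pred',q.min(0).round(),q.max(0).round())
    for d in arm.silhouettes('wrist',l): print(l,d['p'],d['rect'])
print('shift',shift([.6485,.0505,.0105]))
E
```

```text
[0.64966074 0.04932136 0.10282396] [-0.75894635  0.66452557 -0.18561765] 0.08556661378332092
pred [265. 162.] [353. 248.]
bangle_slim 0.73 [264.4, 160.8, 357.1, 245.5]
pred [273. 263.] [356. 346.]
bangle_barrel 0.74 [273.9, 265.1, 356.8, 341.0]
shift [-6.19280908e-05  1.78884698e-03  9.29193083e-02]
```

View pics/s1.png

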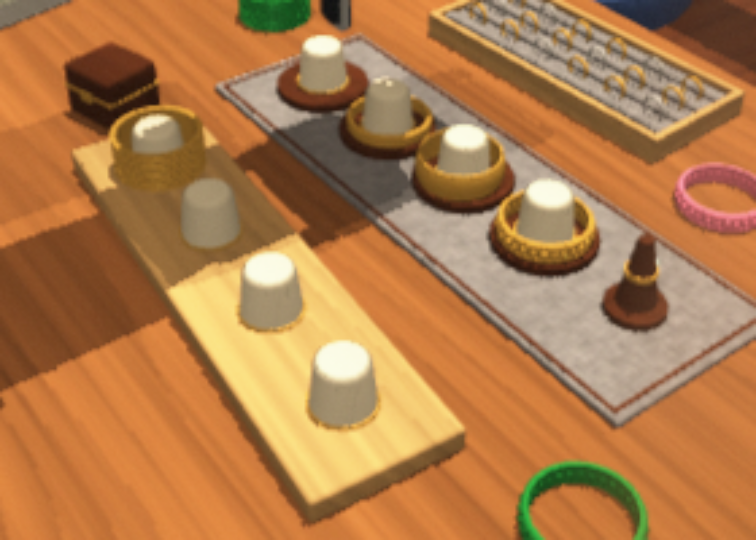

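The ribbed bangle lies flat on the first post. Now the slim bangle, in the second place.

Call:
{"op": "jog_arm", "data": {
  "targets": "0 0.001 0.035 0 0 0 -1;0 0.001 0.06 0 0 0 -1;0 0.001 0.075 0 0 0 -1;0 0.001 0.084 0 0 0 -1;0 0.001 0.09 0 0 0 -1;0 0.001 0.091 0 0 0 -1;0 0.001 0.091 0 0 0 -1"
}}

```text
clock: 8.03
tool_pos: [0.649, 0.0504, 0.0132]
ee_rot: [0.707, 0.707, 0.0, 0.0]
ft_force: [-0.6, 0.2, 0.7]
gripper_width: 0.0851
finger_force: 0.0
```

Call:
{"op": "jog_arm", "data": {
  "targets": "0 0 0 0 0 0 0;0 0 0 0 0 0 0.4;0 0 0 0 0 0 1;0 0 0 0 0 0 1;0 0 0 0 0 0 1;0 0 0 0 0 0 1"
}}

```text
clock: 8.53
tool_pos: [0.6494, 0.0503, 0.0143]
ee_rot: [0.707, 0.707, 0.001, 0.001]
ft_force: [-2.1, 0.7, 7.8]
gripper_width: 0.0644
finger_force: 31.0
```

Width 64.4 mm suggests a grip near the rounded top edge. I'll regrip 3 mm lower.

Call:
{"op": "jog_arm", "data": {
  "targets": "0 0 0 0 0 0 -0.6;0 0 0.001 0 0 0 -0.6;0 0 0.003 0 0 0 -0.6;0 0 0.003 0 0 0 0;0 0 0.003 0 0 0 0.4;0 0 0.003 0 0 0 1;0 0 0.003 0 0 0 1;0 0 0.003 0 0 0 1;0 0 0.003 0 0 0 1"
}}

```text
clock: 9.28
tool_pos: [0.649, 0.0502, 0.0099]
ee_rot: [0.707, 0.707, 0.0, 0.0]
ft_force: [-1.1, -0.1, 6.2]
gripper_width: 0.0652
finger_force: 32.2
```

Call:
{"op": "jog_arm", "data": {
  "targets": "0 0 -0.01 0 0 0 1;0 0 -0.03 0 0 0 1;0 0 -0.055 0 0 0 1;0 0 -0.075 0 0 0 1;0 -0.03 -0.085 0 0 0 1;-0.015 -0.07 -0.085 0 0 0 1;-0.025 -0.11 -0.085 0 0 0 1;-0.035 -0.145 -0.085 0 0 0 1;-0.04 -0.18 -0.085 0 0 0 1;-0.04 -0.18 -0.085 0 0 0 1"
}}

```text
clock: 10.12
tool_pos: [0.4625, 0.01, 0.0949]
ee_rot: [0.707, 0.707, -0.002, -0.002]
ft_force: [2.6, 0.3, -0.2]
gripper_width: 0.0647
finger_force: 33.4
```

```bash
python3 - <<'E'
from h import *
im,K,E=wristcam(); cv2.imwrite('pics/w3.png',im[:,:,::-1]); s=arm.state();p=s['tool_pos']; print(p,s['ft_force'],s['gripper_width'])
z=p[2]+.004
q=proj(np.r_[circ(p[0],p[1],.033,z),circ(p[0],p[1],.033,z+.01)],K,E); print('pred ring',q.min(0),q.max(0))
for d in arm.silhouettes('wrist','bangle_slim'): print(d['p'],d['rect'])
print('shift',shift([.4693,.0105,.0139]))
E
```

```text
[0.46622149 0.00999694 0.09530901] [ 1.61270496 -0.29480105 -0.22160383] 0.0651840343352859
pred ring [251.48547149 203.29489835] [393.38134559 335.62853843]
0.66 [246.0, 203.1, 387.3, 334.0]
shift [0.0004873  0.00070842 0.08151247]
```

View pics/w3.png

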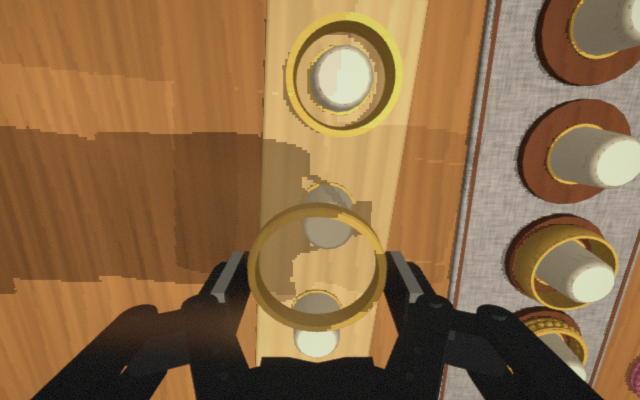

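The slim ring is held level and as predicted. Lowering onto post 2.

Call:
{"op": "jog_arm", "data": {
  "targets": "0 0 0.025 0 0 0 1;0 0 0.045 0 0 0 1;0 0 0.06 0 0 0 1;0 0 0.07 0 0 0 1;0 0 0.076 0 0 0 1;0 0 0.079 0 0 0 1;0 0 0.081 0 0 0 1;0 0 0.081 0 0 0 1"
}}

```text
clock: 10.88
tool_pos: [0.4693, 0.0103, 0.0141]
ee_rot: [0.707, 0.707, 0.0, 0.0]
ft_force: [-0.2, 0.4, 0.4]
gripper_width: 0.0651
finger_force: 33.4
```

Call:
{"op": "jog_arm", "data": {
  "targets": "0 0 0.0005 0 0 0 1;0 0 0.001 0 0 0 1;0 0 0.001 0 0 0 1"
}}

```text
clock: 11.13
tool_pos: [0.4694, 0.0102, 0.0138]
ee_rot: [0.707, 0.707, 0.001, 0.001]
ft_force: [-2.1, 1.3, 13.5]
gripper_width: 0.065
finger_force: 34.6
```

Call:
{"op": "jog_arm", "data": {
  "targets": "0 0 -0.0008 0 0 0 1;0 0 -0.0008 0 0 0 0;0 0 -0.0008 0 0 0 -1;0 0 -0.0008 0 0 0 -1;0 0 -0.0008 0 0 0 -1;0 0 -0.0008 0 0 0 -1"
}}

```text
clock: 11.63
tool_pos: [0.4688, 0.0103, 0.0133]
ee_rot: [0.707, 0.707, 0.0, -0.0]
ft_force: [0.4, -0.2, -0.3]
gripper_width: 0.0852
finger_force: 0.0
```

Call:
{"op": "jog_arm", "data": {
  "targets": "0 0 -0.015 0 0 0 -1;0 0 -0.035 0 0 0 -1;0 0 -0.06 0 0 0 -1;0 0.03 -0.08 0 0 0 -1;-0.02 0.07 -0.085 0 0 0 -1;-0.035 0.11 -0.085 0 0 0 -1;-0.045 0.15 -0.085 0 0 0 -1;-0.045 0.182 -0.085 0 0 0 -1;-0.045 0.182 -0.085 0 0 0 -1;-0.045 0.182 -0.085 0 0 0 -1"
}}

```text
clock: 12.47
tool_pos: [0.6514, -0.0349, 0.0974]
ee_rot: [0.707, 0.707, -0.0, -0.0]
ft_force: [-0.1, -0.4, 0.3]
gripper_width: 0.0851
finger_force: 0.0
```

```bash
python3 - <<'E'
from h import *
im,K,E=wristcam(); cv2.imwrite('pics/w4.png',im[:,:,::-1]); s=arm.state();p=s['tool_pos']; print(p,s['ft_force'],s['gripper_width'])
for l,x,y,h in(('bangle_barrel',.652,-.0344,.021),('bangle_beaded',.6565,-.1193,.015)):
    q=proj(np.r_[circ(x,y,.033,.014),circ(x,y,.033,.014+h)],K,E); print('pred',q.min(0).round(),q.max(0).round())
    for d in arm.silhouettes('wrist',l): print(l,d['p'],d['rect'])
print('shift',shift([.652,-.0344,.012]))
E
```

```text
[ 0.6501782  -0.03467927  0.09750906] [ 0.44076392  0.4055758  -0.21110659] 0.08570007051187084
pred [269. 165.] [363. 260.]
bangle_barrel 0.8 [267.4, 165.5, 362.8, 251.6]
pred [280. 268.] [363. 348.]
bangle_beaded 0.95 [469.5, 299.7, 513.4, 329.9]
bangle_beaded 0.92 [280.5, 265.5, 361.3, 344.7]
shift [8.36875962e-05 2.49087843e-03 8.61107421e-02]
```

View pics/w4.png

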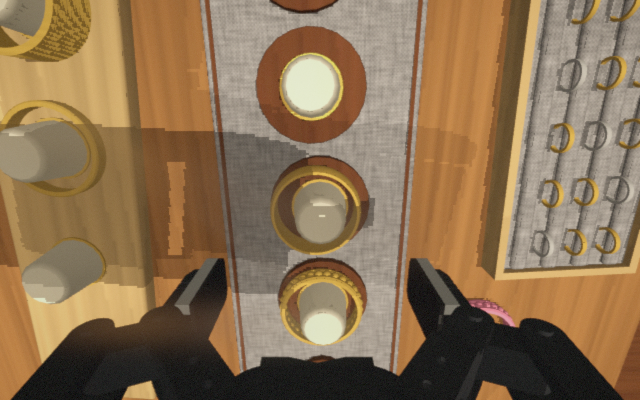

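The slim is around post 2. Now the barrel: ring at (316,210), as predicted.

Call:
{"op": "jog_arm", "data": {
  "targets": "0 0.001 0.035 0 0 0 -1;0 0.001 0.06 0 0 0 -1;0 0.001 0.072 0 0 0 -1;0 0.001 0.08 0 0 0 -1;0 0.001 0.085 0 0 0 -1;0 0.001 0.086 0 0 0 -1;0 0.001 0.086 0 0 0 -1"
}}

```text
clock: 13.2
tool_pos: [0.6521, -0.0348, 0.0131]
ee_rot: [0.707, 0.707, 0.0, 0.0]
ft_force: [-0.7, -0.5, -0.6]
gripper_width: 0.0851
finger_force: 0.0
```

Call:
{"op": "jog_arm", "data": {
  "targets": "0 0 0 0 0 0 0;0 0 0 0 0 0 0.4;0 0 0 0 0 0 1;0 0 0 0 0 0 1;0 0 0 0 0 0 1;0 0 0 0 0 0 1"
}}

```text
clock: 13.7
tool_pos: [0.6523, -0.0348, 0.0138]
ee_rot: [0.707, 0.707, 0.001, 0.001]
ft_force: [-2.0, 0.3, 5.9]
gripper_width: 0.0657
finger_force: 32.3
```

Call:
{"op": "jog_arm", "data": {
  "targets": "0 0 -0.01 0 0 0 1;0 0 -0.03 0 0 0 1;0 0 -0.055 0 0 0 1;0 0 -0.075 0 0 0 1;0 -0.03 -0.085 0 0 0 1;-0.015 -0.07 -0.085 0 0 0 1;-0.025 -0.11 -0.085 0 0 0 1;-0.035 -0.145 -0.085 0 0 0 1;-0.045 -0.18 -0.085 0 0 0 1;-0.045 -0.19 -0.085 0 0 0 1"
}}

```text
clock: 14.53
tool_pos: [0.4575, -0.0802, 0.0983]
ee_rot: [0.708, 0.707, -0.0, -0.001]
ft_force: [1.0, -0.3, -0.6]
gripper_width: 0.0656
finger_force: 33.8
```

```bash
python3 - <<'E'
from h import *
im,K,E=wristcam(); cv2.imwrite('pics/w5.png',im[:,:,::-1]); s=arm.state();p=s['tool_pos']; print(p,s['ft_force'],s['gripper_width'])
z=p[2]+.002
q=proj(np.r_[circ(p[0],p[1],.033,z),circ(p[0],p[1],.033,z+.021)],K,E); print('pred ring',q.min(0),q.max(0))
for d in arm.silhouettes('wrist','bangle_barrel'): print(d['p'],d['rect'])
print('shift',shift([.4615,-.0791,.0155]))
E
```

```text
[ 0.45805438 -0.07991728  0.09835594] [-0.57652511  0.93811893 -0.41569183] 0.0654780326354659
pred ring [240.38743705 201.09019934] [390.94255549 348.18628805]
0.67 [243.6, 201.5, 390.7, 338.2]
shift [0.00095632 0.00076662 0.08298518]
```

View pics/w5.png

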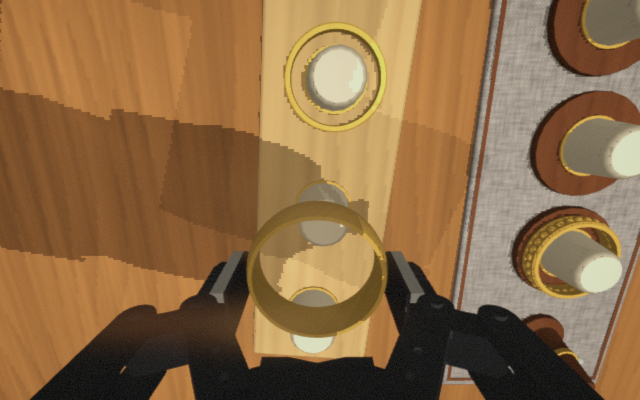

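The barrel is held level. Lowering onto post 3.

Call:
{"op": "jog_arm", "data": {
  "targets": "0.001 0 0.025 0 0 0 1;0.001 0 0.045 0 0 0 1;0.001 0 0.06 0 0 0 1;0.001 0 0.07 0 0 0 1;0.001 0 0.076 0 0 0 1;0.001 0 0.079 0 0 0 1;0.001 0 0.081 0 0 0 1;0.001 0 0.081 0 0 0 1"
}}

```text
clock: 15.3
tool_pos: [0.4626, -0.0787, 0.0178]
ee_rot: [0.707, 0.707, 0.0, 0.001]
ft_force: [-2.6, 2.7, 12.2]
gripper_width: 0.0656
finger_force: 34.8
```

Call:
{"op": "jog_arm", "data": {
  "targets": "0 0 0.0005 0 0 0 1;0 0 0.001 0 0 0 1;0 0 0.001 0 0 0 1"
}}

```text
clock: 15.55
tool_pos: [0.4626, -0.0787, 0.0176]
ee_rot: [0.707, 0.707, 0.001, 0.001]
ft_force: [-5.1, 3.0, 29.7]
gripper_width: 0.0656
finger_force: 36.4
```

Call:
{"op": "jog_arm", "data": {
  "targets": "0 0 -0.0015 0 0 0 1;0 0 -0.0015 0 0 0 0;0 0 -0.0015 0 0 0 -1;0 0 -0.0015 0 0 0 -1;0 0 -0.0015 0 0 0 -1;0 0 -0.0015 0 0 0 -1"
}}

```text
clock: 16.05
tool_pos: [0.4619, -0.0788, 0.0168]
ee_rot: [0.707, 0.707, 0.0, -0.0]
ft_force: [0.5, 0.5, -0.0]
gripper_width: 0.0854
finger_force: 0.0
```

Call:
{"op": "jog_arm", "data": {
  "targets": "0 0 -0.015 0 0 0 -1;0 0 -0.035 0 0 0 -1;0 0 -0.06 0 0 0 -1;0 0.03 -0.08 0 0 0 -1;-0.02 0.07 -0.085 0 0 0 -1;-0.035 0.11 -0.085 0 0 0 -1;-0.04 0.15 -0.085 0 0 0 -1;-0.04 0.19 -0.085 0 0 0 -1;-0.04 0.194 -0.085 0 0 0 -1;-0.04 0.194 -0.085 0 0 0 -1"
}}

```text
clock: 16.88
tool_pos: [0.6571, -0.1187, 0.1008]
ee_rot: [0.707, 0.707, -0.0, -0.0]
ft_force: [-1.2, -0.4, 0.7]
gripper_width: 0.0857
finger_force: 0.0
```

```bash
python3 - <<'E'
from h import *
im,K,E=wristcam(); cv2.imwrite('pics/w6.png',im[:,:,::-1]); s=arm.state();p=s['tool_pos']; print(p,s['ft_force'],s['gripper_width'])
for l,x,y,h in(('bangle_beaded',.6565,-.1193,.015),):
    q=proj(np.r_[circ(x,y,.033,.014),circ(x,y,.033,.014+h)],K,E); print('pred',q.min(0).round(),q.max(0).round())
    for d in arm.silhouettes('wrist',l): print(l,d['p'],d['rect'])
print('shift',shift([.656,-.1193,.011]))
E
```

```text
[ 0.65541056 -0.11848018  0.10081219] [ 0.21454667  0.4198541  -0.41497623] 0.08533207155295093
pred [269. 166.] [359. 255.]
bangle_beaded 0.78 [270.0, 164.2, 358.3, 254.1]
bangle_beaded 0.78 [438.1, 209.5, 524.9, 290.0]
bangle_beaded 0.72 [131.7, 383.6, 162.0, 400.0]
shift [-0.00089341  0.00153946  0.09007033]
```

View pics/w6.png

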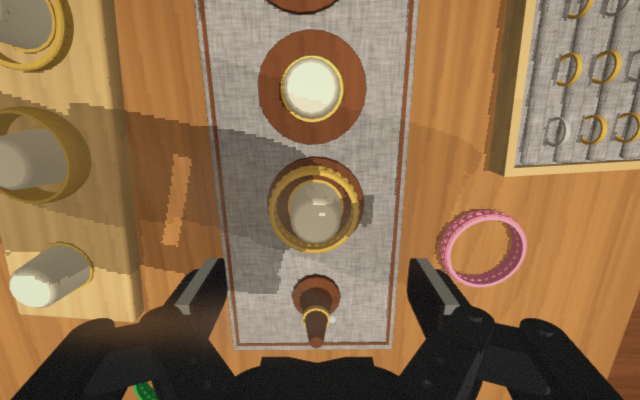

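Beaded ring at (314,209), as predicted; cone and pink ring are clear of the fingers.

Call:
{"op": "jog_arm", "data": {
  "targets": "-0.001 0 0.035 0 0 0 -1;-0.001 0 0.06 0 0 0 -1;-0.001 0 0.075 0 0 0 -1;-0.001 0 0.084 0 0 0 -1;-0.001 0 0.089 0 0 0 -1;-0.001 0 0.09 0 0 0 -1;-0.001 0 0.09 0 0 0 -1"
}}

```text
clock: 17.57
tool_pos: [0.6558, -0.1199, 0.0126]
ee_rot: [0.707, 0.707, 0.0, 0.0]
ft_force: [0.1, 0.1, 1.0]
gripper_width: 0.0856
finger_force: 0.0
```

Call:
{"op": "jog_arm", "data": {
  "targets": "0 0 0 0 0 0 0;0 0 0 0 0 0 0.4;0 0 0 0 0 0 1;0 0 0 0 0 0 1;0 0 0 0 0 0 1;0 0 0 0 0 0 1"
}}

```text
clock: 18.07
tool_pos: [0.6563, -0.1199, 0.0134]
ee_rot: [0.707, 0.707, 0.0, 0.001]
ft_force: [-1.2, -0.1, 5.5]
gripper_width: 0.0648
finger_force: 32.4
```

Slightly narrow again, so I'll regrip 3 mm lower as with the slim one.

Call:
{"op": "jog_arm", "data": {
  "targets": "0 0 0 0 0 0 -0.6;0 0 0.001 0 0 0 -0.6;0 0 0.003 0 0 0 -0.6;0 0 0.003 0 0 0 0;0 0 0.003 0 0 0 0.4;0 0 0.003 0 0 0 1;0 0 0.003 0 0 0 1;0 0 0.003 0 0 0 1;0 0 0.003 0 0 0 1"
}}

```text
clock: 18.82
tool_pos: [0.6559, -0.1198, 0.0091]
ee_rot: [0.707, 0.707, 0.0, 0.0]
ft_force: [-0.2, 1.3, 4.7]
gripper_width: 0.0651
finger_force: 33.5
```

Call:
{"op": "jog_arm", "data": {
  "targets": "0 0 -0.01 0 0 0 1;0 0 -0.03 0 0 0 1;0 0 -0.055 0 0 0 1;0 0 -0.075 0 0 0 1;0 -0.03 -0.085 0 0 0 1;-0.015 -0.07 -0.085 0 0 0 1;-0.025 -0.11 -0.085 0 0 0 1;-0.035 -0.15 -0.085 0 0 0 1;-0.049 -0.19 -0.085 0 0 0 1;-0.049 -0.202 -0.085 0 0 0 1"
}}

```text
clock: 19.65
tool_pos: [0.4492, -0.1692, 0.0942]
ee_rot: [0.708, 0.707, -0.0, -0.001]
ft_force: [0.5, 0.7, 0.2]
gripper_width: 0.0652
finger_force: 33.6
```

```bash
python3 - <<'E'
from h import *
im,K,E=wristcam(); cv2.imwrite('pics/w7.png',im[:,:,::-1]); s=arm.state();p=s['tool_pos']; print(p,s['ft_force'],s['gripper_width'])
z=p[2]+.004
q=proj(np.r_[circ(p[0],p[1],.033,z),circ(p[0],p[1],.033,z+.015)],K,E); print('pred ring',q.min(0),q.max(0))
for d in arm.silhouettes('wrist','bangle_beaded'): print(d['p'],d['rect'])
print('shift',shift([.4537,-.1688,.014]))
E
```

```text
[ 0.44917733 -0.1688037   0.09426461] [-0.78878336  0.33352995 -0.09036558] 0.06519636601017234
pred ring [241.05218671 202.18085449] [387.5370549  341.79013883]
0.89 [352.3, 310.2, 395.4, 371.2]
0.76 [247.7, 200.4, 387.2, 338.2]
shift [0.00019302 0.00201529 0.08044193]
```

View pics/w7.png

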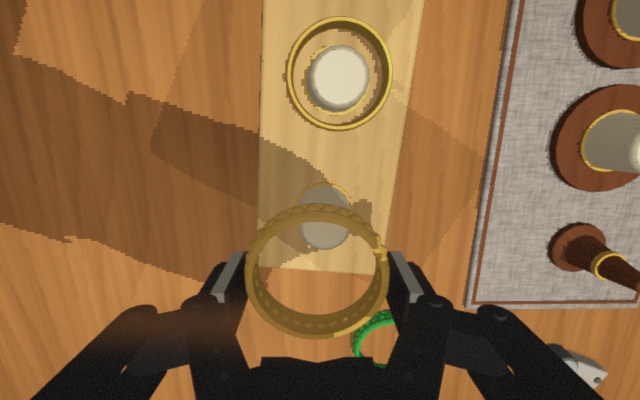

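The beaded ring is held level. Lowering onto post 4.

Call:
{"op": "jog_arm", "data": {
  "targets": "0 0 0.025 0 0 0 1;0 0 0.045 0 0 0 1;0 0 0.06 0 0 0 1;0 0 0.07 0 0 0 1;0 0 0.076 0 0 0 1;0 0 0.079 0 0 0 1;0 0 0.081 0 0 0 1;0 0 0.081 0 0 0 1"
}}

```text
clock: 20.42
tool_pos: [0.4543, -0.1688, 0.0133]
ee_rot: [0.707, 0.707, 0.0, 0.0]
ft_force: [0.1, 0.6, 0.1]
gripper_width: 0.0652
finger_force: 33.6
```

Call:
{"op": "jog_arm", "data": {
  "targets": "0 0 0.0005 0 0 0 1;0 0 0.0005 0 0 0 1;0 0 0.0005 0 0 0 1"
}}

```text
clock: 20.67
tool_pos: [0.4543, -0.1689, 0.013]
ee_rot: [0.707, 0.707, 0.0, 0.001]
ft_force: [1.4, 1.7, 6.4]
gripper_width: 0.065
finger_force: 34.2
```

Call:
{"op": "jog_arm", "data": {
  "targets": "0 0 0 0 0 0 1;0 0 0 0 0 0 0;0 0 0 0 0 0 -1;0 0 0 0 0 0 -1;0 0 0 0 0 0 -1;0 0 0 0 0 0 -1"
}}

```text
clock: 21.17
tool_pos: [0.4538, -0.1688, 0.0124]
ee_rot: [0.707, 0.707, 0.0, -0.0]
ft_force: [-0.2, -0.1, 0.2]
gripper_width: 0.0855
finger_force: 0.0
```

Call:
{"op": "jog_arm", "data": {
  "targets": "0 0 -0.015 0 0 0 -1;0 0 -0.04 0 0 0 -1;0 0 -0.075 0 0 0 -1;0 0 -0.11 0 0 0 -1;0 0 -0.15 0 0 0 -1;0 0 -0.19 0 0 0 -1;0 0 -0.2 0 0 0 -1;0 0 -0.2 0 0 0 -1"
}}

```text
clock: 21.83
tool_pos: [0.4547, -0.1692, 0.2155]
ee_rot: [0.707, 0.707, 0.001, 0.003]
ft_force: [0.5, 0.2, -0.1]
gripper_width: 0.0854
finger_force: 0.0
```

```bash
python3 - <<'E'
from h import *
a=arm.capture('top')['image'][130:350,140:460]; b=arm.capture('side')['image'][150:350,180:460]
a=cv2.resize(a,(436,300)); b=cv2.resize(b,(756,540),interpolation=cv2.INTER_CUBIC)
cv2.imwrite('pics/f.png',b[:,:,::-1]); print(arm.state()['tool_pos'])
E
```

```text
[ 0.45351038 -0.16863397  0.21211244]
```

View pics/f.png

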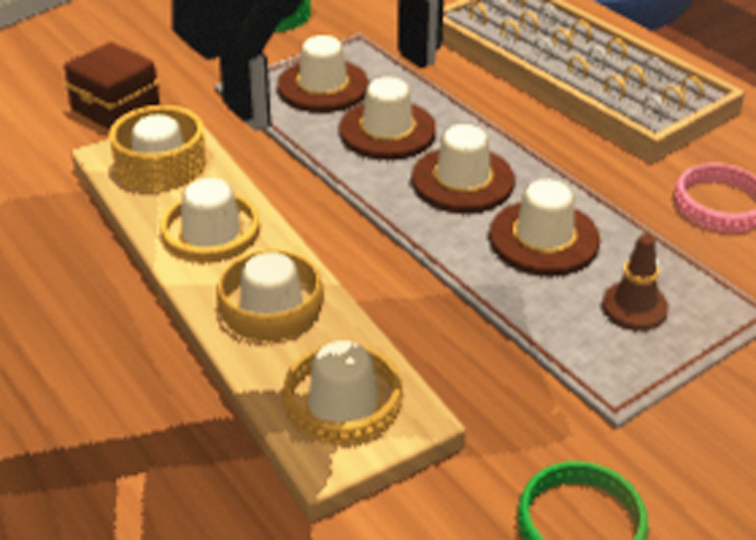

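All four bangles lie flat on the rack in order (ribbed, slim, barrel, beaded), and the cone is untouched at (636,280).

```bash
python3 -c "
from workcell import arm
print(arm.sign_off())"
```

```text
the job is handed in; nothing more can be done
None
```

The job is handed in after about 22 s on the robot's clock: all four bangles lie flat on the rack in their original order (ribbed, slim, barrel, beaded), and the ring cone is still standing in its place.

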